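# Clamp the specimen pot on its shaker

## Robot

A 7-joint arm with a two-finger parallel gripper is mounted at the origin on a cart in front of the work surface, level with it; the furniture and walls round the work are solid. World frame = base frame: x ahead of the robot, y to its left, z up, the work surface at z = 0. Lengths are in m, angles in rad, forces in N, time in s.
With the tool pointing down it reaches from about 0.35 to 0.9 m from the base axis. Payload 19.9 kg.
Tool frame: the origin (TCP) lies between the finger pads; the fingertips stand 19 mm ahead of it and the grasp point (between the pads) is the TCP; z points along the fingers, y is the line along which they close (so a half turn about z gives the same grasp; the last joint's range is limited). The gripper opens to 94 mm and grips with 3 to 60 N. Pads are 16 mm wide; open, the fingers measure 119 mm over their backs; the gripper's body (75 mm by 177 mm) begins 78 mm behind the grasp point.
Start: joints at [1.113, 0.417, -0.01, 1.614, 0.005, 1.111, -0.053], TCP at [0.252, -0.572, 0.224] pointing down, gripper open.
Joint ranges: [-2.81, 2.81], [-0.39, 2.02], [-1.27, 1.25], [0.06, 2.57], [-1.19, 4.33], [0.19, 2], [-2.82, 2.82]. Speed limits (rad/s): [1.89, 1.89, 2.39, 2.39, 3.01, 3.01, 3.01].

## Interface

Orientations are given as a 3x3 rotation matrix whose columns are the frame's x, y, z axes.
In Python, from rig import robot gives the robot as it stands. Calls block until the motion is done:
- robot.move_ptp(position, orientation): joint-space move of the TCP to a pose.
- robot.move_linear(position, velocity=0.15, frame=None, threshold=None): straight line of the TCP; frame=None keeps the orientation; velocity is the mean speed in m/s. With threshold (N) it stops when the force on the tool has changed by that much, and returns True; else False.
- robot.goto_joints(angles): joint-space move.
- robot.gripper_to(opening): finger opening in m; the grip force is fixed at half the most; returns when the fingers have stopped.
- robot.pause(seconds).
- robot.ik(position, orientation): joint angles nearest the present ones, or None.
- robot.get_state(): the state.
- robot.grab_frame(name): name is "scene" or "top"; returns the picture (384x512x3 uint8, red, green, blue); there is no depth.
- robot.camera_info(name): a dict with "fx", "fy", "cx", "cy" (pixels), "rvec" (rotation vector, rad) and "tvec" (3), from world to camera coordinates, as OpenCV has them. Camera axes: x right, y down, z forward; pixel columns grow to the right and rows downward; lengths in m; the calibration is good to about 2 mm. A picture is of the moment at which its call begins. camera_info takes no time and is no camera call.
A pose or a line that the arm cannot do raises robot.PlanningError and nothing moves.
- robot.sign_off(): hands the job in; it is judged then, once.
The state is a dict: "time": time; "qpos": joint angles; "joint_vel": joint speeds; "effort": joint torques, N m; "ee_pos": TCP position; "tool_rot": TCP orientation; "force": force on the tool from outside, world axes, zero at the start; "moment": the same for the moment, N m; "opening": finger opening in m; "grasp_force": force on a finger pad.
Only numpy, scipy, OpenCV 4.12 (cv2) and the standard library are available. Lean on these libraries where they do the work, as an engineer would, in place of code of your own. Each camera call takes 0.05 s, during which the arm holds its last target. There are 200 camera calls.

## Task

Two small bench shakers stand in front of you, both with their toggle clamps open, and one of them carries a specimen pot. Push the T-handle of that shaker's clamp over and down past its dead point to its stop, so that it stays locked and the rubber pad holds the pot down in its nest; then let go. Leave the empty shaker's clamp open.

Things in the scene. Friction and masses are not known exactly. Their poses are not given: they have to be found in the camera images.
- pot: specimen pot to be held: white cup with yellow cap, 51 mm across, 62 mm high; origin at the centre of its underside, z up. Stands loose in the round nest (12 mm deep) of shaker A, cap top 92 mm above the bench, right under the open clamp's pad; not to be picked up.
- shaker_a: the loaded shaker, fixed to the bench: white box 145 x 80 mm, aluminium top 28 mm above the bench. Origin on the bench under the nest's centre; -x points to the handle's side. From a riser on that side two steel cheek plates, 30 mm wide over all, reach over the pot up to 179 mm above the bench and carry the clamp's hinge straight above the pot, with the pad under it.
- shaker_a_bar (a point): middle of the black cross-bar (50 mm long, 18 mm thick) of shaker A's T-handle. Its lever turns about a hinge 170 mm above the bench. Axes move with the handle: x points from the bar along the lever to the hinge, 90 mm away; y along the bar; closing moves the bar along -z. Open, the lever stands up to 57 degrees above level, leaning to the riser's side; closed, it lies level over the riser.
- shaker_a_handle (a joint): angle of that handle, rad: about 0 open, 0.85 dead point, 1.0 stop (lever level, locked). It stays where it is left until the pad meets the pot at about 0.45; from there a spring resists with up to about 4 N at the bar and throws it back if let go well before the dead point; beyond, the spring pulls it on to the stop and holds it.
- shaker_a_pad: round black rubber pad, 25 mm across, on a sprung plunger over the pot of shaker A; origin on its axis, 22 mm above its face. It comes straight down as the handle closes and presses on the cap with about 20 N when locked.
- shaker_b_handle (a joint): handle angle of the like but empty shaker, 17 cm or more to one side: 0 open, 1.0 closed. To be left open.

How it is judged:
At the end, for the whole second after the job is handed in: The loaded shaker's handle is locked beyond its dead point (joint over 0.93), its pad presses on the pot with more than 6 N, and the pot stands still and upright (within 10 degrees) in its nest, within 15 mm of where it stood; the empty shaker's handle is still open (joint under 0.3) (value of joint shaker_a_handle above 0.93 rad and contact force between shaker_a_pad and pot above 6 N and angle between pot's own z axis and vertical below 0.17 rad and distance of pot from where it was at the start of the episode below 0.015 m and linear speed of pot below 0.02 m/s and value of joint shaker_b_handle below 0.3 rad); the robot touches nothing.
It fails at once if the empty shaker's clamp is pushed over (value of joint shaker_b_handle above 0.5 rad).
It also fails if it takes over 29 s, if anything falls off the work surface, if the arm or the gripper's body presses on something with over 40 N, if the wrist force passes 120 N, or if a joint passes its speed limit or range.

## Working session

There is one attempt and no reset: what is moved stays moved. The work goes in short steps, each a Python script; the robot and the scene stay as the last script left them, time stands still between calls to the robot, and variables do not carry over. Pictures are saved under pics/ and viewed, at most 10 in all, crops included, and the job is handed in when it is done.

```bash
mkdir -p pics; python3 - <<'E'
from rig import robot
import cv2
for n in("scene","top"):
    im=robot.grab_frame(n); cv2.imwrite(f"pics/{n}0.png",cv2.resize(im[:,:,::-1],(800,600),interpolation=cv2.INTER_CUBIC))
    print(robot.camera_info(n))
print(robot.get_state()["time"])
E
```

```text
{'fx': 373.7020952366908, 'fy': 373.7020952366908, 'cx': 253.2986768052563, 'cy': 193.24941993123147, 'rvec': array([ 2.3016435 , -0.73991611,  0.30920939]), 'tvec': array([-0.28991647,  0.50208072,  0.62877186])}
{'fx': 419.00978846798057, 'fy': 419.00978846798057, 'cx': 250.34644686434308, 'cy': 184.55922475550813, 'rvec': array([ 2.07162866, -2.14944123,  0.22993953]), 'tvec': array([0.25130294, 0.55143983, 0.89337626])}
0.1
```

View pics/scene0.png

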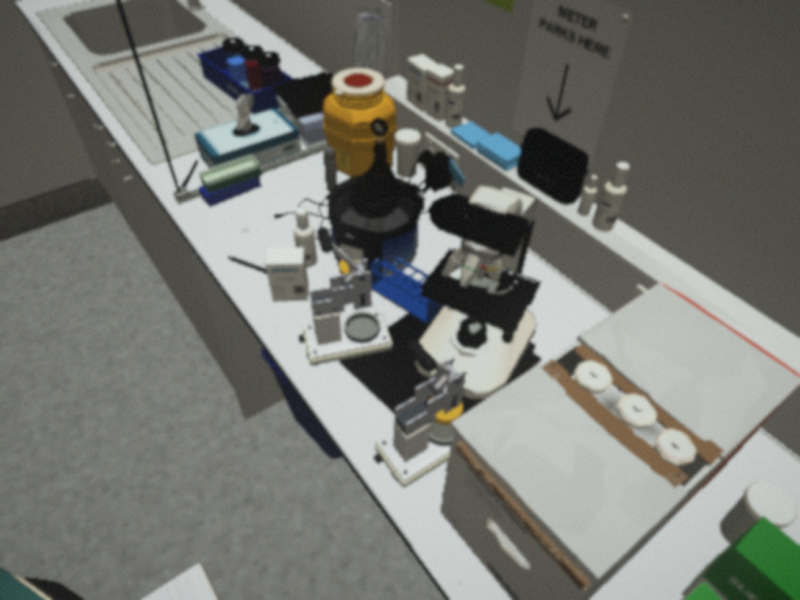

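View pics/top0.png

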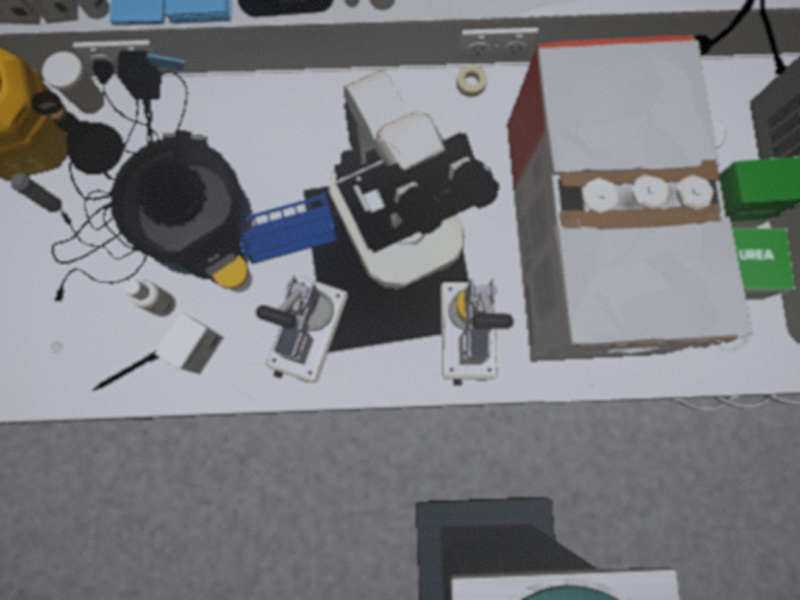

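The loaded shaker is the right one in the top view (yellow cap at ~(462,303), bar at ~(492,321) in the 800 px picture); the empty one is at ~(305,325). I'll enlarge it.

```bash
python3 - <<'E'
import cv2
from rig import robot
t=robot.grab_frame("top")[:,:,::-1]; s=robot.grab_frame("scene")[:,:,::-1]
a=t[170:250,265:345]; b=s[220:320,230:310]
cv2.imwrite("pics/c.png",cv2.hconcat([cv2.resize(a,(400,400),interpolation=cv2.INTER_CUBIC),cv2.resize(b[:80],(400,400),interpolation=cv2.INTER_CUBIC)]))
E
```

```text
(no output)
```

View pics/c.png

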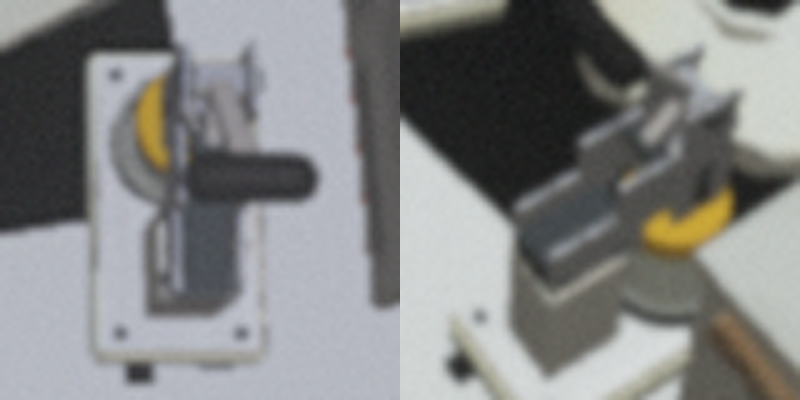

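Top crop: plate corners ~(88,55), (95,358), (265,355); the bar runs from (190,177) to (318,177), middle ~(254,177). I'll turn these into positions and check them against the known geometry.

```bash
cat >h.py <<'E'
import numpy as np,cv2
from rig import robot
def cam(n):
    c=robot.camera_info(n);K=np.array([[c["fx"],0,c["cx"]],[0,c["fy"],c["cy"]],[0,0,1]]);return K,cv2.Rodrigues(c["rvec"])[0],c["tvec"]
def atz(n,uv,z):
    K,R,t=cam(n);d=R.T@np.linalg.solve(K,[*uv,1]);o=-R.T@t;return o+d*(z-o[2])/d[2]
def proj(n,p):
    K,R,t=cam(n);q=K@(R@np.array(p)+t);return q[:2]/q[2]
E
python3 - <<'E'
from h import *
np.set_printoptions(precision=4,suppress=True)
f=lambda u,v:(265+u/5-.4,170+v/5-.4)
P=[atz("top",f(*p),.028) for p in((88,55),(95,358),(265,355))]
print(P,np.linalg.norm(P[0]-P[1]),np.linalg.norm(P[2]-P[1]))
for p in((190,177),(254,177),(318,177)): print("bar",atz("top",f(*p),.2455))
x=(P[0]-P[1]);x/=np.linalg.norm(x);y=np.array([-x[1],x[0],0])
c=(P[0]+P[2])/2; print("x",x,"c",c)
# nest left edge at crop (110,160), rim z=.028
print("nestL",atz("top",f(110,160),.028),"mat", atz("top",f(140,120),.092))
b=atz("top",f(254,177),.2455)
n=b+x*.049; print("nest from bar",n)
for p in([*n[:2],.17],[*n[:2],.092],b,b+y*.025,b-y*.025): 
    s=proj("scene",p);t=proj("top",p); print("scenecrop",400+(s[0]-230)*5,(s[1]-220)*5,"topcrop",(t[0]-265)*5,(t[1]-170)*5)
s=robot.get_state();print(s["tool_rot"],s["time"])
E
```

```text
[array([0.5738, 0.1553, 0.028 ]), array([0.4321, 0.1596, 0.028 ]), array([0.4306, 0.082 , 0.028 ])] 0.14174981102473444 0.07763316704824785
bar [0.479  0.1398 0.2455]
bar [0.4781 0.1168 0.2455]
bar [0.4773 0.0938 0.2455]
x [ 0.9995 -0.0304  0.    ] c [0.5022 0.1186 0.028 ]
nestL [0.5233 0.1477 0.028 ] mat [0.5296 0.1397 0.092 ]
nest from bar [0.5271 0.1153 0.2455]
scenecrop 687.1354638057223 92.10202409818294 topcrop 218.49319746984577 84.85592480134486
scenecrop 672.9654150020215 194.71460182849967 topcrop 194.11858464251878 121.64295927851569
scenecrop 600.9744211463567 32.773793992958815 topcrop 252.00000000000074 174.99999999999943
scenecrop 562.9058296990439 -10.108693054054356 topcrop 182.50112231922287 175.44186201476904
scenecrop 640.5689880819127 77.37522102752592 topcrop 321.4917020887188 174.55818360642098
[[ 0.9148  0.4039 -0.0004]
 [ 0.4039 -0.9148  0.0006]
 [-0.0001 -0.0007 -1.    ]] 0.2
```

The geometry agrees: the bar middle is at (0.478, 0.117, 0.2455), the nest and hinge are at x≈0.527, and the bar's scene projection falls on the dark bar. Next I go above with closed fingers (closing line along x, so the body stays slim beside the box) and take a look.

```bash
python3 - <<'E'
from h import *
s=robot.get_state();p=s["ee_pos"]
R=None
for sg in(1,-1):
    M=np.array([[0,sg,0],[sg,0,0],[0,0,-1.]])
    q=[robot.ik(x,M) for x in([.505,.117,.42],[.505,.117,.27],[.45,.117,.2])]
    print(sg,[None if a is None else np.round(a,2) for a in q])
    if all(a is not None for a in q) and R is None: R=M
robot.gripper_to(0)
robot.move_linear([p[0],p[1],.42],velocity=.25)
robot.move_ptp([.505,.117,.42],R)
robot.move_linear([.505,.117,.31],velocity=.15)
s=robot.get_state();print(s["time"],s["ee_pos"],s["tool_rot"],s["force"],s["opening"])
t=robot.grab_frame("top")[:,:,::-1]; c=robot.grab_frame("scene")[:,:,::-1]
cv2.imwrite("pics/d.png",cv2.hconcat([cv2.resize(x,(400,400),interpolation=cv2.INTER_CUBIC) for x in(t[150:250,265:365],c[180:300,210:330])]))
E
```

```text
1 [array([ 0.46,  0.17, -0.85,  1.56,  0.13,  1.47, -0.4 ]), array([ 0.42,  0.27, -0.83,  1.8 ,  0.21,  1.17, -0.48]), array([ 0.49,  0.26, -0.92,  2.  ,  0.25,  0.99, -0.55])]
-1 [array([ 0.64,  0.22, -1.09,  1.56,  0.19,  1.48,  2.68]), array([ 0.6 ,  0.35, -1.08,  1.8 ,  0.33,  1.2 ,  2.56]), array([ 0.61,  0.31, -1.08,  2.  ,  0.33,  1.02,  2.52])]
6.025 [0.50533447 0.11713822 0.3107846 ] [[ 4.61375530e-05  9.99999572e-01  9.24491210e-04]
 [ 9.99999974e-01 -4.63424702e-05  2.21633819e-04]
 [ 2.21676567e-04  9.24480961e-04 -9.99999548e-01]] [0.29545767 0.40974311 0.57372386] 0.0001316408817338213
```

View pics/d.png

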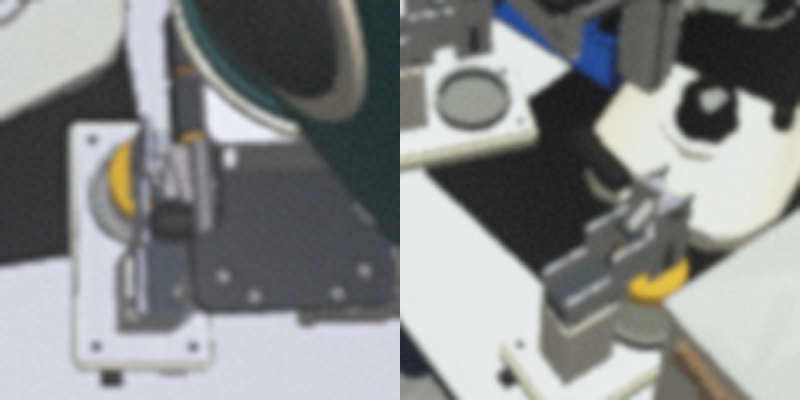

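View: the closed fingers hang behind and above the bar (scene crop tip ~(640,90), bar ~(605,160)), clear of the cheeks and the box. I'll push along the bar's arc with the tip in the nook between bar and lever.

```bash
cat >>h.py <<'E'
H=np.array([.527,.1165,.17])
def tcp(th,extra=0):   # th: handle angle 0..1
    a=np.radians(57)*(1-th); s,c=np.sin(a),np.cos(a)
    x=H[0]-.09*c+.009*s+.0125*s/.84+.002
    z=H[2]+.09*s+.009*c-.004*s
    return [x+extra,H[1],z+.019]
E
python3 - <<'E'
from h import *
hit=robot.move_linear(tcp(0,.012),velocity=.12,threshold=8); print(hit,robot.get_state()["force"])
f0=robot.get_state()["force"]
if not hit:
  for th in np.linspace(.06,.9,8):
    h=robot.move_linear(tcp(th),velocity=.06,threshold=25); s=robot.get_state()
    print(round(th,2),h,np.round(s["ee_pos"],4),np.round(s["force"]-f0,1),round(s["time"],2))
    if h: break
t=robot.grab_frame("top")[:,:,::-1]; c=robot.grab_frame("scene")[:,:,::-1]
cv2.imwrite("pics/e.png",cv2.hconcat([cv2.resize(x,(400,400),interpolation=cv2.INTER_CUBIC) for x in(t[150:250,265:365],c[200:300,210:310])]))
E
```

```text
False [-0.10599509 -0.45216733 -0.1402201 ]
0.06 False [0.4947 0.1163 0.2639] [-0.5 -0.3  0.3] 7.09
0.18 False [0.4844 0.1164 0.2576] [-0.3  0.2 -0. ] 7.43
0.3 False [0.475  0.1164 0.2509] [ 0.4 -0.2  0.5] 7.78
0.42 False [0.4663 0.1164 0.2433] [0.7 1.  0.2] 8.12
0.54 False [0.4586 0.1165 0.235 ] [1.4 1.1 2.1] 8.46
0.66 False [0.4516 0.1164 0.2258] [1.8 0.3 0.9] 8.8
0.78 False [0.4458 0.1165 0.2162] [0.8 0.2 0.1] 9.13
0.9 False [0.4415 0.1165 0.2062] [0.1 0.2 0.2] 9.47
```

View pics/e.png

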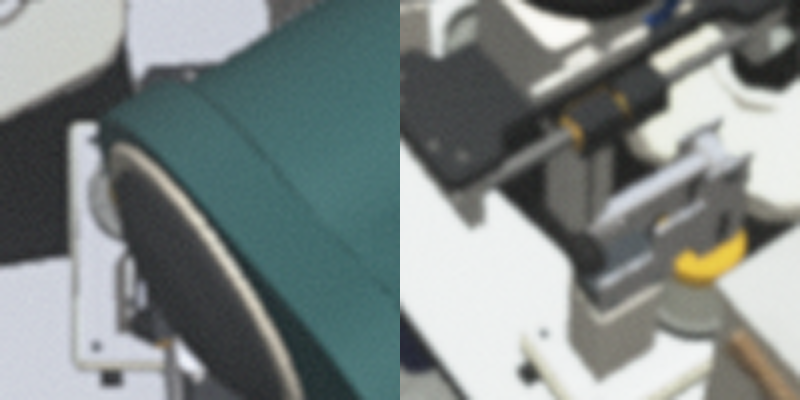

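The scene crop shows the lever lying nearly level, with the bar at ~(590,250) under the fingers. The force rose and then fell, so it is past the dead point. I'll press to the stop, retreat and check.

```bash
python3 - <<'E'
from h import *
h=robot.move_linear([.438,.1165,.192],velocity=.03,threshold=15); s=robot.get_state();print(h,s["ee_pos"],s["force"])
robot.move_linear([.438,.1165,.33],velocity=.12)
robot.move_linear([.36,.0,.42],velocity=.2)
print(robot.get_state()["time"],robot.get_state()["force"])
t=robot.grab_frame("top")[:,:,::-1]; c=robot.grab_frame("scene")[:,:,::-1]
cv2.imwrite("pics/f.png",cv2.hconcat([cv2.resize(x,(400,400),interpolation=cv2.INTER_CUBIC) for x in(t[150:250,265:365],c[200:300,210:310])]))
for th in(1,.8): 
  a=np.radians(57)*(1-th);p=proj("scene",H+[-.09*np.cos(a),0,.09*np.sin(a)]);print(400+(p[0]-210)*4,(p[1]-200)*4)
E
```

```text
True [0.43989312 0.11665668 0.19747609] [-4.76290624 -3.10510289 21.69975944]
12.2 [ 0.33488429 -0.34132472  0.33341653]
568.743041440732 237.43770672804476
572.1253467333304 215.71657041740195
```

View pics/f.png

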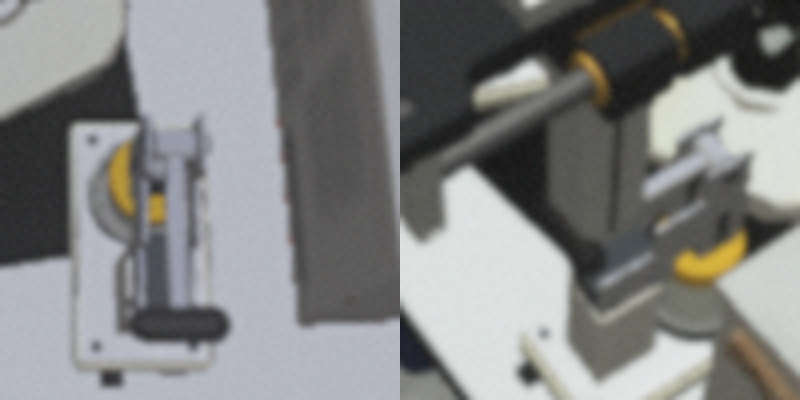

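The top view shows the lever level with the bar at ~(180,325), still there after release. The stop was felt at TCP z 0.1975, against 0.198 expected. The pot is in its nest and the tool is clear.

```bash
python3 -c "
from rig import robot
print(robot.sign_off())"
```

```text
the job is handed in; nothing more can be done
None
```

I pushed the loaded shaker's clamp past its dead point to its stop. It stayed closed after I let go, with the pot in its nest, the empty shaker untouched and the tool clear; I handed the job in at about 12 s, and no verdict came back.

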